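# Feed the sample slide by one turn of its hand wheel

## Task

Push the hand wheel of the sample slide round clockwise (seen from above) through exactly one full turn, by pushing with the fingers against the side of its upright handle, so that the handle ends over the index tongue where it started and the smaller sample cup has been fed under the viewing ring. Only push: do not take the handle between the fingers, do not turn past the one turn or backwards, and do not move the slide carriage by hand. Leave the two cups standing in their seats, and leave the tape roll, tin and scraper where they are.

Things in the scene. Friction and masses are not known exactly. Their poses are not given: they have to be found in the camera images.
- feed_wheel (a joint): turn of the hand wheel about its vertical axis, rad; 0 at the start, grows clockwise seen from above, 6.283 = one full turn. No stop near one turn, no spring: friction of about 0.2 Nm (3 to 4 N at the handle) holds it where it is left. It drives the carriage by a screw, 62 mm per turn.
- hub_top (a point): centre of the hand wheel at the top of its hub, on the wheel's vertical axis, 105 mm above the bench. The bare aluminium wheel has a round rim (circle of radius 65 mm, 14 mm thick, its top 97 mm above the bench), three spokes, and the upright handle on the rim. The x axis of this point points along the fixed index tongue, a steel tongue below the rim that reaches 105 mm out from the wheel axis; its top is 69 mm above the bench. Its direction differs from start to start.
- handle_mid (a point): middle of the upright black handle, a round post 22 mm in diameter, free to spin about its own axis, standing on the wheel rim 65 mm from the wheel axis; this point is 136 mm above the bench, the handle is free from 97 to 174 mm above the bench. At the start the handle stands over the index tongue.
- crank_handle: the same upright handle; origin on its axis at its foot, 96 mm above the bench; z up.
- slide_base: the fixed screw slide; origin on the bench under the wheel axis, z up. A grey gearbox 130 x 130 mm, 60 mm high, carries the wheel; an aluminium bed 90 mm wide runs from it along the slide's own -y to 340 mm from the wheel axis. A post 61 mm toward +x from the bed's middle line, at y = -227 mm, carries the viewing ring; it is 140 mm high.
- ring_center (a point): centre of the viewing ring, a level steel ring of 66 mm outer diameter, 130 mm above the bench, over the bed.
- carriage: aluminium carriage 76 x 132 x 14 mm on the bed, with two round seats 62 mm apart, 31 mm to either side of its middle along y; origin at the middle of its underside, 28 mm above the bench. It moves away from the wheel as the wheel turns clockwise.
- cup_small: the smaller plastic sample cup (51 mm wide, 46 mm high), loose in the carriage seat nearer the wheel; origin at the centre of its underside, 34 mm above the bench.
- cup_large: the larger plastic sample cup (56 mm wide, 51 mm high), loose in the seat farther from the wheel, under the viewing ring at the start; origin at the centre of its underside, 34 mm above the bench.
- masking_tape: bystander: roll of masking tape lying flat, 98 mm across, 24 mm high; origin at the centre of its underside.
- round_tin: bystander: round tin, 74 mm across, 132 mm high, standing; origin at the centre of its underside.
- paint_scraper: bystander: scraper lying flat, 60 x 195 x 18 mm, long along its y; origin at the centre of its underside.
Not all that is in view belongs to the job. What is shaped like the cup_large but red is not meant. What is shaped like the cup_small but red is not meant.

How it is judged:
By the outcome, as a careful person would: the job done as asked, in the order asked, and still so for the second after the job is handed in, with the robot touching nothing.
It also fails if it takes over 72 s, if anything falls off the work surface, if the arm or the gripper's body presses on something with over 40 N, if the wrist force passes 120 N, or if a joint passes its speed limit or range.

## Robot

A 6-joint arm with a two-finger parallel gripper is mounted at the origin on a cart in front of the work surface, level with it; the furniture and walls round the work are solid. World frame = base frame: x ahead of the robot, y to its left, z up, the work surface at z = 0. Lengths are in m, angles in degrees, forces in N, time in s.
With the tool pointing down it reaches from about 0.25 to 0.8 m from the base axis. Payload 3.9 kg.
Tool frame: the origin (TCP) lies at the very end of the fingers, on their centre line; the grasp point (between the pads) lies 19 mm behind it (ctrl.grasp_offset is the distance from the TCP to the grasp point, in m); z points along the fingers, y is the line along which they close (so a half turn about z gives the same grasp; the last joint's range is limited). The gripper opens to 85 mm and grips with 20 to 120 N. Pads are 22 mm wide; open, the fingers measure 114 mm over their backs; the gripper's body (76 mm by 85 mm) begins 54 mm behind the grasp point. The pads swing forward as they close: fully open they stand 13 mm farther back than shut.
Start: joints at [-70.359, 14.897, -7.913, 67.191, 0, 90], TCP at [0.176, -0.494, 0.231] pointing down, gripper open.
Joint ranges: [-159.42, 159.42], [-47.68, 98.78], [-73.54, 78.23], [-108.79, 121.32], [-90, 84.71], [-180, 180]. Speed limits (degrees/s): [147.25, 147.25, 180, 180, 180, 180].

## Interface

Orientations are given as a 3x3 rotation matrix whose columns are the frame's x, y, z axes.
In Python, from bench import ctrl gives the robot as it stands.
- The arm moves only by the tool send_rows, never from a script. Its argument "targets" is a list that holds one entry, the list of rows, each a list of 6 numbers: the shift along the world's x, y, z as a fraction of full scale, then the turn, a rotation vector about the world's x, y, z as a fraction of full scale. In form: [[[tx, ty, tz, ax, ay, az], ...]]. A call has 1 to 10 rows; each row is the pose to reach, as a shift and turn from the pose commanded when the call began, turning the shorter way round; what a row does not reach only later rows make up. Full scale, the value 1, is 0.08 m for a shift and 180 degrees for a turn. A row lasts 1/10 s, in which the tool goes at most 50 mm and 8.59 degrees, less where a joint would pass 70% of its speed; a pose out of reach is approached as far as the arm can. A call with a number of a shift or a turn outside -1 to 1 is refused whole. A call with a gripper value outside its range is refused whole. "hand" is the opening, from -1 (shut) to 1 (fully open), set as the call begins (left out, the last holds). The fingers move at their own pace and stop on an object; "squeeze" is the grip in N (left out, the last holds). Time passes only in rows, so rows that repeat a pose let the fingers close. It gives the time, the measured TCP pose, the force, the opening and the grip force at its end, in the units of the state.
- ctrl.get_obs(): the state, without advancing time (a new reading comes with each control period).
- ctrl.get_image(name): name is "scene" or "top"; returns a dict with "frame" (400x640x3 uint8, red, green, blue), "vertical_fov" (degrees; the focal length in pixels is half the picture's height over the tangent of half this angle, whatever the lens; pixels are square), "cx", "cy" (the principal point, pixels), "camera_from_world" (4x4, takes a point from world to camera coordinates). Camera axes: x right, y down, z forward; pixel columns grow to the right and rows downward; lengths in m; the calibration is good to about 2 mm. A picture is of the moment at which its call begins. There is no depth.
- ctrl.sign_off(): hands the job in; it is judged then, once.
Trained networks look in the newest picture that a camera, given by its name, has taken for a name from the list of things; names that differ only in an ending like _2 or _b are one class to them, and where a whole thing is asked for, a point or a joint stands for the part that bears it (a point fixed in the world has none). Each returns a list of dicts, best first, with "p" (0 to 1); they miss things now and then, are a little off and sometimes report something else, mostly with a low value. They report only what shows in the picture. A call takes as long as a camera call. They do not tell look-alikes from the thing itself.
- ctrl.find_in(label, camera): "at" ([column, row] as shares, 0 to 1, of the picture: columns of its width, rows of its height, amid what is visible of it).
- ctrl.trace(label, camera): "region" (400x640 bool, what is visible of it) and "at" ([column, row] as shares, 0 to 1, of the picture: columns of its width, rows of its height, amid what is visible of it).
The state is a dict: "clock": time; "q": joint angles; "joint_velocities": joint speeds; "tau": joint torques, N m; "tcp_pos": TCP position; "tcp_rot": TCP orientation; "force": force on the tool from outside, world axes, zero at the start; "moment": the same for the moment, N m; "width": finger opening in m; "gripper_force": force on a finger pad.
Only numpy, scipy, OpenCV 4.12 (cv2) and the standard library are available. Lean on these libraries where they do the work, as an engineer would, in place of code of your own. Each camera call takes 0.05 s, during which the arm holds its last target. There are 200 camera calls.

## Working session

There is one attempt and no reset: what is moved stays moved. The work goes in short steps, Python scripts to look and compute and a tool call to move; the robot and the scene stay as the last step left them, time stands still between calls to the robot, and variables do not carry over. Pictures are saved under pics/ and viewed, at most 10 in all, crops included, and the job is handed in when it is done.

Besides the shell and the picture viewer there is one more tool, called after ">>>" as name(argument=value, ...), one argument or row to a line, values as JSON. send_rows: Moves the arm, as the interface text tells. Its arguments: {"type":"object","properties":{"targets":{"type":"array","items":{"type":"array","items":{"type":"array","items":{"type":"number","minimum":-1,"maximum":1}}}},"hand":{"type":"number"},"squeeze":{"type":"number"}},"required":["targets"]}

```bash
mkdir -p pics; cat > h.py <<'E'
import numpy as np, cv2
from bench import ctrl
def cam(n):
    im=ctrl.get_image(n); f=200/np.tan(np.radians(im["vertical_fov"]/2))
    K=np.array([[f,0,im["cx"]],[0,f,im["cy"]],[0,0,1]]); return im["frame"],K,np.array(im["camera_from_world"])
def proj(K,T,p):
    p=np.atleast_2d(p); c=p@T[:3,:3].T+T[:3,3]; u=c@K.T; return u[:,:2]/u[:,2:]
def back(K,T,uv,z):
    R,t=T[:3,:3],T[:3,3]; o=-R.T@t; d=R.T@np.linalg.solve(K,[uv[0],uv[1],1]); return o+d*(z-o[2])/d[2]
E
python3 - <<'E'
from h import *
L=dict(hub_top=.105,handle_mid=.136,crank_handle=.136,carriage=.042,cup_small=.06,cup_large=.06,ring_center=.13,masking_tape=.024,round_tin=.066,paint_scraper=.01,feed_wheel=.097,slide_base=.03)
for n in("top","scene"):
    f,K,T=cam(n); cv2.imwrite(f"pics/{n}0.png",f[:,:,::-1]); print(n,K[0,0],-T[:3,:3].T@T[:3,3])
    for l,z in L.items():
        for r in ctrl.find_in(l,n)[:3]:
            uv=np.array(r["at"])*[640,400]; print(l,round(r["p"],2),uv.round(),back(K,T,uv,z).round(3))
E
```

```text
top 361.441058980924 [ 0.31706412 -0.02864639  1.41095926]
hub_top 0.96 [277. 196.] [0.508 0.111 0.105]
handle_mid 0.36 [287. 204.] [0.476 0.07  0.136]
crank_handle 0.39 [286. 204.] [0.475 0.074 0.136]
carriage 0.63 [316. 220.] [ 0.428 -0.032  0.042]
cup_small 0.63 [230. 211.] [0.455 0.291 0.06 ]
cup_small 0.61 [312. 211.] [ 0.462 -0.018  0.06 ]
cup_small 0.59 [324. 179.] [ 0.584 -0.058  0.06 ]
cup_large 0.71 [345. 177.] [ 0.595 -0.138  0.06 ]
cup_large 0.66 [332. 220.] [ 0.429 -0.093  0.06 ]
cup_large 0.44 [382. 233.] [ 0.384 -0.279  0.06 ]
ring_center 0.77 [305. 214.] [0.443 0.009 0.13 ]
masking_tape 0.77 [230. 207.] [0.473 0.298 0.024]
round_tin 0.67 [206. 240.] [0.346 0.373 0.066]
paint_scraper 0.82 [411. 210.] [ 0.479 -0.406  0.01 ]
feed_wheel 0.63 [276. 193.] [0.521 0.117 0.097]
slide_base 0.79 [314. 218.] [ 0.439 -0.025  0.03 ]
scene 440.73387599016405 [0.09989602 0.71283659 1.17865308]
hub_top 0.65 [289. 236.] [0.502 0.131 0.105]
hub_top 0.58 [299. 335.] [0.342 0.378 0.105]
handle_mid 0.51 [304. 216.] [0.484 0.068 0.136]
crank_handle 0.65 [303. 216.] [0.485 0.07  0.136]
carriage 0.8 [337. 215.] [ 0.425 -0.039  0.042]
carriage 0.67 [298. 338.] [0.355 0.368 0.042]
carriage 0.23 [320. 225.] [0.457 0.021 0.042]
cup_small 0.8 [292. 196.] [ 0.583 -0.032  0.06 ]
cup_small 0.77 [329. 210.] [ 0.451 -0.033  0.06 ]
cup_large 0.76 [306. 177.] [ 0.579 -0.127  0.06 ]
cup_large 0.74 [378. 165.] [ 0.379 -0.275  0.06 ]
cup_large 0.51 [341. 201.] [ 0.433 -0.081  0.06 ]
ring_center 0.66 [318. 225.] [0.435 0.077 0.13 ]
ring_center 0.36 [257. 306.] [0.467 0.364 0.13 ]
masking_tape 0.96 [260. 305.] [0.499 0.325 0.024]
round_tin 0.96 [297. 335.] [0.354 0.369 0.066]
paint_scraper 0.59 [361. 141.] [ 0.496 -0.407  0.01 ]
feed_wheel 0.95 [289. 234.] [0.51  0.12  0.097]
slide_base 0.89 [320. 227.] [0.458 0.019 0.03 ]
slide_base 0.31 [306. 217.] [0.516 0.004 0.03 ]
```

```bash
python3 - <<'E'
import cv2,numpy as np
a=cv2.imread("pics/top0.png")[130:280,190:440]; b=cv2.imread("pics/scene0.png")[110:360,220:420]
cv2.imwrite("pics/topc.png",cv2.resize(a,None,fx=3.2,fy=3.2,interpolation=cv2.INTER_CUBIC)); cv2.imwrite("pics/scenec.png",cv2.resize(b,None,fx=2.4,fy=2.4,interpolation=cv2.INTER_CUBIC))
E
```

```text
(no output)
```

View pics/topc.png

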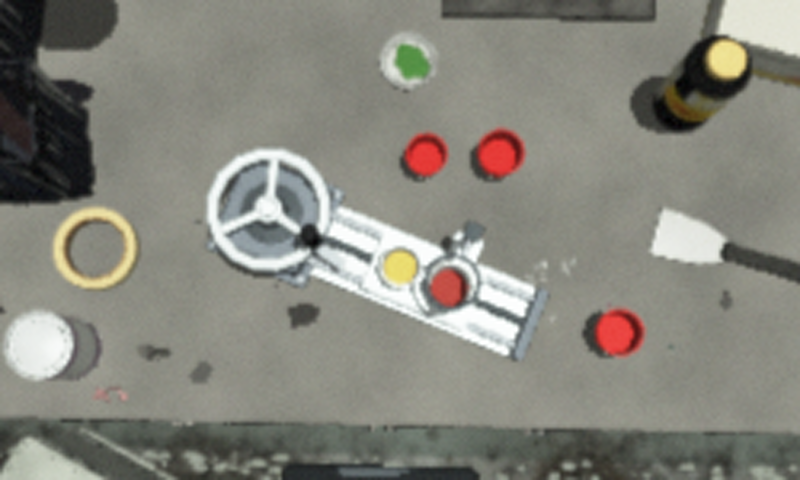

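View pics/scenec.png

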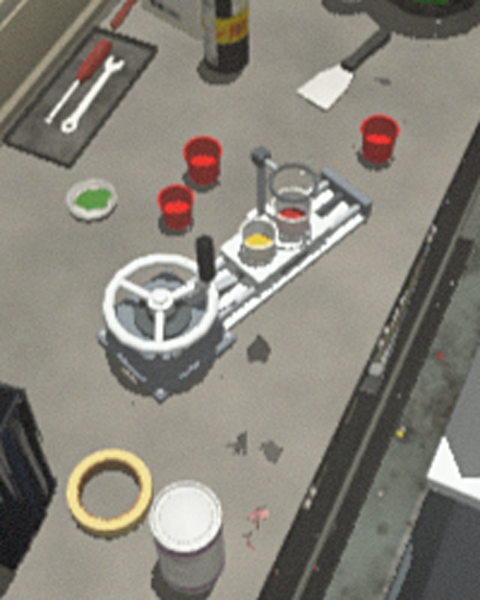

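The top crop shows the wheel hub at about (265,208) and the black handle at (310,236). The yellow small cup is at (400,266) and the large cup, under the ring, at (448,288). The red look-alike cups are loose at (425,155), (500,153) and (618,332). There is only one wheel and handle, so the target is unambiguous. The handle moves downward in the image first (−x), then left and up. Next I'll fit the geometry.

```bash
cat >> h.py <<'E'
def views(): return [(cv2.cvtColor(f,cv2.COLOR_RGB2GRAY).astype(np.float32),K,T) for f,K,T in (cam("top"),cam("scene"))]
def samp(v,P):
    g,K,T=v; uv=proj(K,T,P).astype(np.float32); return cv2.remap(g,uv[:,0].reshape(1,-1),uv[:,1].reshape(1,-1),cv2.INTER_LINEAR).ravel()
A=np.linspace(0,2*np.pi,180,endpoint=False)
def circ(c,r,z): return np.c_[c[0]+r*np.cos(A),c[1]+r*np.sin(A),0*A+z]
def hub(vs,c0=(.507,.113)):
    o=[]
    for S in [vs]+[[v] for v in vs]:
        best=max(((sum(samp(v,circ((x,y),65e-3,.096)).mean()-.5*samp(v,circ((x,y),.052,.093)).mean()-.5*samp(v,circ((x,y),.078,.09)).mean() for v in S)),x,y) for x in np.arange(c0[0]-.025,c0[0]+.025,.001) for y in np.arange(c0[1]-.025,c0[1]+.025,.001)); o.append(best)
    return o
def handle(vs,c,r=.065):
    z=np.linspace(.11,.168,15); o=[]
    for S in [vs]+[[v] for v in vs]:
        s=[]
        for a in range(0,360):
            ar=np.radians(a); t=np.array([-np.sin(ar),np.cos(ar)])
            m=0
            for v in S:
                for k in(-.007,0,.007):
                    q=np.array(c)+r*np.array([np.cos(ar),np.sin(ar)])+k*t
                    m+=samp(v,np.c_[np.tile(q,(15,1)),z]).mean()
            s.append(m/len(S)/3)
        s=np.array(s); w=np.clip(s.min()+12-s,0,None); an=np.radians(np.arange(360)); o.append((round(s.min(),1),int(s.argmin()),round(np.degrees(np.arctan2((w*np.sin(an)).sum(),(w*np.cos(an)).sum()))%360,1)))
    return o
E
python3 - <<'E'
from h import *
vs=views(); o=hub(vs); print(np.round(o,4)); c=o[0][1:]
print(handle(vs,c))
for l in("crank_handle",):
  for n in("top","scene"):
    r=ctrl.trace(l,n)
    for q in r[:1]: ys,xs=np.nonzero(q["region"]); print(n,q["p"],xs.min(),xs.max(),ys.min(),ys.max(),len(xs))
f=cv2.imread("pics/top0.png"),cv2.imread("pics/scene0.png")
h=handle(vs,c)[0][2]; a=np.radians(h)
out=[]
for im,v,(x,y) in zip(f,vs,((230,150),(250,170))):
    im=cv2.resize(im[y:y+100,x:x+130],None,fx=4,fy=4,interpolation=cv2.INTER_CUBIC)
    q=[c[0]+.065*np.cos(a),c[1]+.065*np.sin(a)]
    P=np.vstack([circ(c,.065,.097)[::4],[[*c,.105]],[[*q,z] for z in np.linspace(.1,.174,6)]])
    for u in proj(v[1],v[2],P): cv2.circle(im,tuple(int(k) for k in ((u-[x,y]+.5)*4)),2,(0,0,255),-1)
    out.append(im)
cv2.imwrite("pics/fit.png",cv2.resize(np.vstack(out),None,fx=.75,fy=.75))
print(ctrl.get_obs()["tcp_rot"])
E
```

```text
[[1.950681e+02 5.150000e-01 1.250000e-01]
 [9.584660e+01 5.160000e-01 1.250000e-01]
 [9.944580e+01 5.150000e-01 1.240000e-01]]
[(np.float32(47.7), 234, np.float64(233.1)), (np.float32(41.0), 234, np.float64(233.4)), (np.float32(54.1), 232, np.float64(234.5))]
top 0.4 284 290 200 207 40
scene 0.72 333 349 190 210 257
[[ 9.41824136e-01  3.36106081e-01 -1.69521233e-05]
 [ 3.36106080e-01 -9.41824136e-01 -2.28809251e-05]
 [-2.36563370e-05  1.58520957e-05 -1.00000000e+00]]
```

View pics/fit.png

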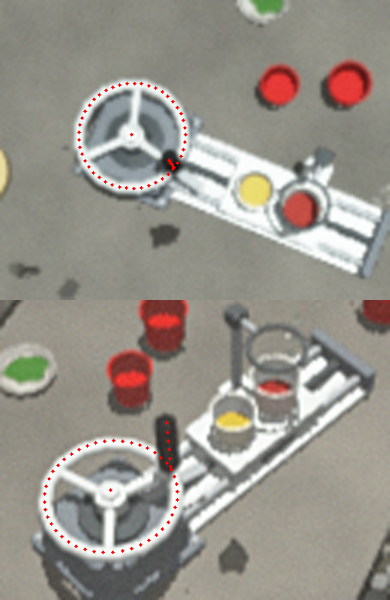

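The fit agrees in both views. The hub is at (0.515, 0.125) and the handle azimuth is about 233.5°, with clockwise turning lowering the azimuth. I'll close the fingers and travel high to a point behind the handle, near (0.512, 0.060).

>>> send_rows(
  targets=[
    [[0.2,0.33,0,0,0,0],[0.4,0.66,0,0,0,0],[0.6,0.99,0,0,0,0]],
  ],
  hand=-1,
  squeeze=20,
)

```text
clock: 1.8
tcp_pos: [0.2248, -0.4145, 0.2312]
tcp_rot: [[0.942, 0.335, 0.0], [0.335, -0.942, 0.0], [0.0, -0.0, -1.0]]
force: [1.5, -0.2, 0.6]
width: 0.0439
gripper_force: 0.0
```

>>> send_rows(
  targets=[
    [[0.2,0.33,0,0,0,0],[0.4,0.66,0,0,0,0],[0.6,0.99,0,0,0,0]],
  ],
)

```text
clock: 2.1
tcp_pos: [0.2729, -0.335, 0.2314]
tcp_rot: [[0.942, 0.336, 0.0], [0.336, -0.942, -0.0], [0.0, 0.0, -1.0]]
force: [0.3, 0.4, 0.0]
width: 0.0001
gripper_force: 0.0
```

>>> send_rows(
  targets=[
    [[0.2,0.33,0,0,0,0],[0.4,0.66,0,0,0,0],[0.6,0.99,0,0,0,0]],
  ],
)

```text
clock: 2.4
tcp_pos: [0.321, -0.2558, 0.2315]
tcp_rot: [[0.942, 0.336, 0.0], [0.336, -0.942, -0.0], [0.0, 0.0, -1.0]]
force: [0.4, -0.2, 0.2]
width: 0.0001
gripper_force: 0.0
```

>>> send_rows(
  targets=[
    [[0.2,0.33,0,0,0,0],[0.4,0.66,0,0,0,0],[0.6,0.99,0,0,0,0]],
  ],
)

```text
clock: 2.7
tcp_pos: [0.369, -0.1765, 0.2315]
tcp_rot: [[0.942, 0.336, 0.001], [0.336, -0.942, -0.0], [0.0, 0.0, -1.0]]
force: [0.4, -0.7, -0.2]
width: 0.0001
gripper_force: 0.0
```

>>> send_rows(
  targets=[
    [[0.2,0.33,0,0,0,0],[0.4,0.66,0,0,0,0],[0.6,0.99,0,0,0,0]],
  ],
)

```text
clock: 3.0
tcp_pos: [0.417, -0.0973, 0.2315]
tcp_rot: [[0.942, 0.336, 0.0], [0.336, -0.942, -0.0], [0.0, 0.0, -1.0]]
force: [-0.5, -0.6, -0.2]
width: -0.0
gripper_force: 0.0
```

>>> send_rows(
  targets=[
    [[0.2,0.33,0,0,0,0],[0.4,0.66,0,0,0,0],[0.6,0.99,0,0,0,0]],
  ],
)

```text
clock: 3.3
tcp_pos: [0.465, -0.018, 0.2314]
tcp_rot: [[0.942, 0.336, 0.0], [0.336, -0.942, -0.0], [0.0, 0.0, -1.0]]
force: [0.7, -0.6, -0.1]
width: -0.0004
gripper_force: 0.0
```

>>> send_rows(
  targets=[
    [[0.2,0.33,0,0,0,0],[0.4,0.66,0,0,0,0],[0.6,0.99,0,0,0,0],[0.6,0.99,0,0,0,0],[0.6,0.99,0,0,0,0]],
  ],
)

```text
clock: 3.8
tcp_pos: [0.5124, 0.0603, 0.231]
tcp_rot: [[0.941, 0.337, -0.001], [0.337, -0.941, -0.0], [-0.001, 0.0, -1.0]]
force: [-0.9, 0.1, 0.7]
width: -0.0
gripper_force: 0.0
```

>>> send_rows(
  targets=[
    [[0,0,-0.25,0,0,0],[0,0,-0.5,0,0,0],[0,0,-0.7,0,0,0]],
  ],
)

```text
clock: 4.1
tcp_pos: [0.5114, 0.0588, 0.1745]
tcp_rot: [[0.942, 0.335, -0.001], [0.335, -0.942, -0.0], [-0.001, 0.0, -1.0]]
force: [-0.3, -0.3, -0.6]
width: 0.0002
gripper_force: 0.0
```

>>> send_rows(
  targets=[
    [[0,0,-0.25,0,0,0],[0,0,-0.5,0,0,0],[0,0,-0.7,0,0,0],[0,0,-0.7,0,0,0]],
  ],
)

```text
clock: 4.5
tcp_pos: [0.5097, 0.0586, 0.1174]
tcp_rot: [[0.942, 0.335, -0.005], [0.335, -0.942, -0.001], [-0.005, -0.001, -1.0]]
force: [-1.0, -0.4, -0.3]
width: 0.0001
gripper_force: 0.0
```

```bash
python3 - <<'E'
from h import *
f=[cam(n)[0] for n in("top","scene")]
cv2.imwrite("pics/down.png",np.vstack([cv2.resize(im[y:y+100,x:x+130],None,fx=3,fy=3,interpolation=cv2.INTER_CUBIC) for im,(x,y) in zip(f,((230,150),(250,160)))])[:,:,::-1])
c=np.array([.515,.125])
print(ctrl.get_obs()["tcp_pos"])
# arc tables: per-call azimuth start, rows of 6 deg
a0=268
for k in range(6):
    s=np.radians(a0-60*k); e=np.radians(a0-60*k-6*np.arange(1,11))
    print(a0-60*k,[[round(float((np.cos(x)-np.cos(s))*.065/.08),2),round(float((np.sin(x)-np.sin(s))*.065/.08),2),0,0,0,0] for x in e])
E
```

```text
[0.51192727 0.05916422 0.11960427]
268 [[-0.08, 0.01, 0, 0, 0, 0], [-0.17, 0.02, 0, 0, 0, 0], [-0.25, 0.05, 0, 0, 0, 0], [-0.33, 0.08, 0, 0, 0, 0], [-0.4, 0.12, 0, 0, 0, 0], [-0.47, 0.17, 0, 0, 0, 0], [-0.54, 0.23, 0, 0, 0, 0], [-0.59, 0.29, 0, 0, 0, 0], [-0.65, 0.36, 0, 0, 0, 0], [-0.69, 0.43, 0, 0, 0, 0]]
208 [[-0.04, 0.08, 0, 0, 0, 0], [-0.06, 0.16, 0, 0, 0, 0], [-0.08, 0.24, 0, 0, 0, 0], [-0.09, 0.32, 0, 0, 0, 0], [-0.09, 0.41, 0, 0, 0, 0], [-0.09, 0.49, 0, 0, 0, 0], [-0.07, 0.58, 0, 0, 0, 0], [-0.05, 0.66, 0, 0, 0, 0], [-0.01, 0.74, 0, 0, 0, 0], [0.03, 0.81, 0, 0, 0, 0]]
148 [[0.05, 0.07, 0, 0, 0, 0], [0.1, 0.13, 0, 0, 0, 0], [0.17, 0.19, 0, 0, 0, 0], [0.23, 0.24, 0, 0, 0, 0], [0.31, 0.29, 0, 0, 0, 0], [0.38, 0.32, 0, 0, 0, 0], [0.47, 0.35, 0, 0, 0, 0], [0.55, 0.37, 0, 0, 0, 0], [0.63, 0.38, 0, 0, 0, 0], [0.72, 0.38, 0, 0, 0, 0]]
88 [[0.08, -0.01, 0, 0, 0, 0], [0.17, -0.02, 0, 0, 0, 0], [0.25, -0.05, 0, 0, 0, 0], [0.33, -0.08, 0, 0, 0, 0], [0.4, -0.12, 0, 0, 0, 0], [0.47, -0.17, 0, 0, 0, 0], [0.54, -0.23, 0, 0, 0, 0], [0.59, -0.29, 0, 0, 0, 0], [0.65, -0.36, 0, 0, 0, 0], [0.69, -0.43, 0, 0, 0, 0]]
28 [[0.04, -0.08, 0, 0, 0, 0], [0.06, -0.16, 0, 0, 0, 0], [0.08, -0.24, 0, 0, 0, 0], [0.09, -0.32, 0, 0, 0, 0], [0.09, -0.41, 0, 0, 0, 0], [0.09, -0.49, 0, 0, 0, 0], [0.07, -0.58, 0, 0, 0, 0], [0.05, -0.66, 0, 0, 0, 0], [0.01, -0.74, 0, 0, 0, 0], [-0.03, -0.81, 0, 0, 0, 0]]
-32 [[-0.05, -0.07, 0, 0, 0, 0], [-0.1, -0.13, 0, 0, 0, 0], [-0.17, -0.19, 0, 0, 0, 0], [-0.23, -0.24, 0, 0, 0, 0], [-0.31, -0.29, 0, 0, 0, 0], [-0.38, -0.32, 0, 0, 0, 0], [-0.47, -0.35, 0, 0, 0, 0], [-0.55, -0.37, 0, 0, 0, 0], [-0.63, -0.38, 0, 0, 0, 0], [-0.72, -0.38, 0, 0, 0, 0]]
```

View pics/down.png

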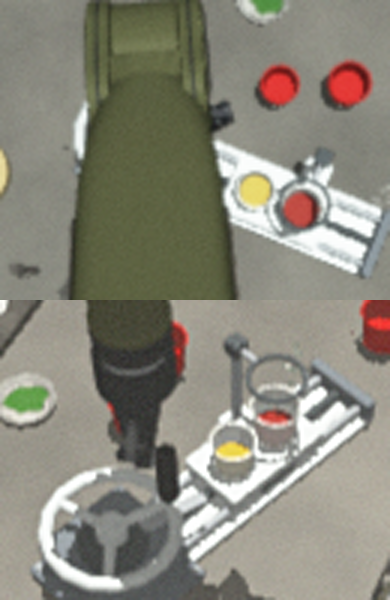

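The shut fingers sit just behind the handle on its +x side and clear of it, at about (140,450) against the handle at (167,470). I'll push the first 60° of the arc and check.

>>> send_rows(
  targets=[
    [[-0.08,0.01,0,0,0,0],[-0.17,0.02,0,0,0,0],[-0.25,0.05,0,0,0,0],[-0.33,0.08,0,0,0,0],[-0.4,0.12,0,0,0,0],[-0.47,0.17,0,0,0,0],[-0.54,0.23,0,0,0,0],[-0.59,0.29,0,0,0,0],[-0.65,0.36,0,0,0,0],[-0.69,0.43,0,0,0,0]],
  ],
)

```text
clock: 5.6
tcp_pos: [0.4754, 0.098, 0.1285]
tcp_rot: [[0.942, 0.335, 0.037], [0.335, -0.942, 0.007], [0.037, 0.006, -0.999]]
force: [23.5, 0.4, 16.1]
width: -0.0001
gripper_force: 12.0
```

```bash
python3 - <<'E'
from h import *
f,K,T=cam("scene")
cv2.imwrite("pics/p1.png",cv2.resize(f[140:280,230:400],None,fx=3,fy=3,interpolation=cv2.INTER_CUBIC)[:,:,::-1])
g=[(cv2.cvtColor(f,cv2.COLOR_RGB2GRAY).astype(np.float32),K,T)]
print(handle(g,(.515,.125)),ctrl.get_obs()["tcp_pos"],ctrl.get_obs()["force"])
E
```

```text
[(np.float32(58.2), 191, np.float64(217.9)), (np.float32(58.2), 191, np.float64(217.9))] [0.47526791 0.09865318 0.12854271] [22.15555986  1.89850832 17.58091874]
```

View pics/p1.png

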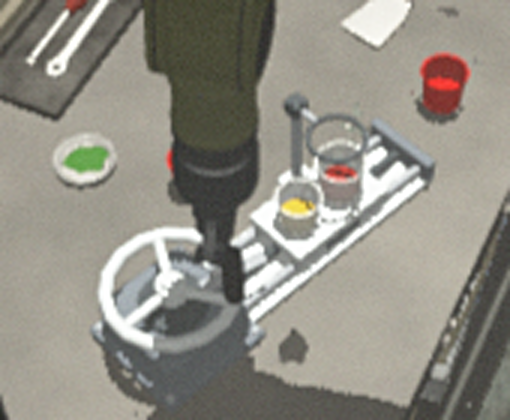

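The handle moved to about 191°, but it is now on the finger's −x face and being pushed radially outward. The force is 23 N and it is jammed. I'll back off along the finger's +x, then come in behind the handle with the back of a finger square to the push. From there the tool has to turn with the wheel.

>>> send_rows(
  targets=[
    [[0.1,0.03,0,0,0,0],[0.2,0.07,0,0,0,0],[0.3,0.1,0,0,0,0],[0.4,0.14,0,0,0,0],[0.4,0.0,0,0,0,0],[0.4,-0.15,0,0,0,0],[0.4,-0.25,0,0,0,0],[0.4,-0.25,0,0,0,0]],
  ],
)

```text
clock: 6.45
tcp_pos: [0.4883, 0.0727, 0.1189]
tcp_rot: [[0.943, 0.334, -0.002], [0.334, -0.943, -0.001], [-0.002, -0.0, -1.0]]
force: [-0.4, -0.1, -0.1]
width: -0.0001
gripper_force: 0.0
```

```bash
python3 - <<'E'
from h import *
f,K,T=cam("scene")
g=[(cv2.cvtColor(f,cv2.COLOR_RGB2GRAY).astype(np.float32),K,T)]
o=ctrl.get_obs(); print(handle(g,(.515,.125)),o["tcp_pos"],o["force"],np.round(o["q"],1)); print(np.round(o["tcp_rot"],3))
cv2.imwrite("pics/p2.png",cv2.resize(f[170:290,240:380],None,fx=4,fy=4,interpolation=cv2.INTER_CUBIC)[:,:,::-1])
E
```

```text
[(np.float32(55.5), 191, np.float64(194.7)), (np.float32(55.5), 191, np.float64(194.7))] [0.48858733 0.07333302 0.11904293] [0.12137497 0.03641264 1.0528925 ] [  8.5  16.4 -23.7  50.    0.  169. ]
[[ 0.942  0.334 -0.001]
 [ 0.334 -0.942  0.   ]
 [-0.001 -0.    -1.   ]]
```

View pics/p2.png

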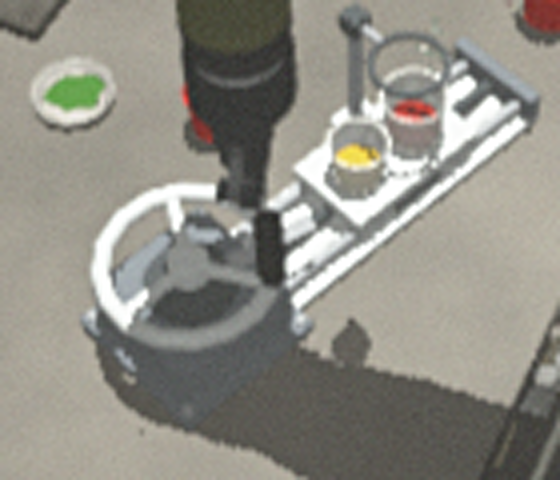

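```bash
python3 - <<'E'
from h import *
f,K,T=cam("scene")
for a in range(180,240,5):
    q=np.array([.515,.125])+.065*np.array([np.cos(np.radians(a)),np.sin(np.radians(a))])
    g=(cv2.cvtColor(f,cv2.COLOR_RGB2GRAY).astype(np.float32),K,T)
    u=proj(K,T,[[*q,.1],[*q,.136],[*q,.172]]); print(a,q.round(3),((u-[240,170])*4).round().tolist(), [samp(g,np.c_[np.tile(q,(15,1)),np.linspace(.11,.168,15)]).mean().round()])
E
```

```text
180 [0.45  0.125] [[265.0, 288.0], [263.0, 260.0], [260.0, 231.0]] [np.float32(55.0)]
185 [0.45  0.119] [[268.0, 281.0], [266.0, 254.0], [264.0, 225.0]] [np.float32(56.0)]
190 [0.451 0.114] [[271.0, 275.0], [269.0, 248.0], [266.0, 219.0]] [np.float32(57.0)]
195 [0.452 0.108] [[273.0, 269.0], [271.0, 241.0], [268.0, 212.0]] [np.float32(55.0)]
200 [0.454 0.103] [[274.0, 262.0], [272.0, 234.0], [270.0, 205.0]] [np.float32(58.0)]
205 [0.456 0.098] [[274.0, 256.0], [272.0, 228.0], [270.0, 199.0]] [np.float32(79.0)]
210 [0.459 0.092] [[274.0, 249.0], [272.0, 221.0], [270.0, 192.0]] [np.float32(100.0)]
215 [0.462 0.088] [[274.0, 243.0], [272.0, 215.0], [269.0, 186.0]] [np.float32(115.0)]
220 [0.465 0.083] [[272.0, 236.0], [270.0, 208.0], [268.0, 179.0]] [np.float32(131.0)]
225 [0.469 0.079] [[270.0, 230.0], [268.0, 202.0], [266.0, 173.0]] [np.float32(137.0)]
230 [0.473 0.075] [[267.0, 224.0], [265.0, 196.0], [263.0, 167.0]] [np.float32(121.0)]
235 [0.478 0.072] [[264.0, 219.0], [262.0, 191.0], [259.0, 161.0]] [np.float32(95.0)]
```

The handle is at about 192°, which matches the projection. j6 is at 169°, so I'll turn the tool +180° to get wrist range, moving to the push start at finger azimuth 222° and radius 70 mm.

>>> send_rows(
  targets=[
    [[0,0,0,0,0,0.042],[0,0,0,0,0,0.083],[0,0,0,0,0,0.125],[0,0,0,0,0,0.167],[0,0,0,0,0,0.208],[0,0,0,0,0,0.25],[0,0,0,0,0,0.292],[0,0,0,0,0,0.333]],
  ],
)

```text
clock: 7.35
tcp_pos: [0.4891, 0.0746, 0.1193]
tcp_rot: [[0.175, 0.985, -0.0], [0.985, -0.175, 0.0], [0.0, -0.0, -1.0]]
force: [-1.0, -0.2, -0.2]
width: 0.0001
gripper_force: 0.0
```

>>> send_rows(
  targets=[
    [[0,0,0,0,0,0.042],[0,0,0,0,0,0.083],[0,0,0,0,0,0.125],[0,0,0,0,0,0.167],[0,0,0,0,0,0.208],[0,0,0,0,0,0.25],[0,0,0,0,0,0.292],[0,0,0,0,0,0.333]],
  ],
)

```text
clock: 8.15
tcp_pos: [0.4892, 0.0746, 0.1193]
tcp_rot: [[-0.764, 0.645, 0.0], [0.645, 0.764, 0.0], [0.0, 0.0, -1.0]]
force: [0.1, 0.2, 0.4]
width: -0.0003
gripper_force: 0.0
```

>>> send_rows(
  targets=[
    [[0,0,0,0,0,0.042],[0,0,0,0,0,0.083],[0,0,0,0,0,0.125],[-0.05,0,0,0,0,0.167],[-0.1,0,0,0,0,0.208],[-0.15,0,0,0,0,0.25],[-0.2,0.01,0,0,0,0.292],[-0.26,0.02,0,0,0,0.333],[-0.32,0.04,0,0,0,0.333],[-0.32,0.04,0,0,0,0.333]],
  ],
)

```text
clock: 9.15
tcp_pos: [0.4639, 0.0776, 0.1197]
tcp_rot: [[-0.944, -0.331, 0.001], [-0.331, 0.944, -0.0], [-0.001, -0.001, -1.0]]
force: [2.2, -1.3, 1.9]
width: -0.0002
gripper_force: 0.5
```

```bash
cat > arc.py <<'E'
import sys,numpy as np
b,step,n,calls=map(float,sys.argv[1:5])
for k in range(int(calls)):
    s=np.radians(b); e=b-step*np.arange(1,n+1)
    print(b,[[round(float((np.cos(x)-np.cos(s))*.0698/.08),2),round(float((np.sin(x)-np.sin(s))*.0698/.08),2),0,0,0,round(float(np.degrees(x)-b)/180,3)] for x in np.radians(e)]); b-=step*n
E
python3 arc.py 222 6 9 3; python3 - <<'E'
from h import *
o=ctrl.get_obs(); print(o["tcp_pos"],np.round(o["tcp_rot"],3).tolist(),np.round(o["q"],1),o["force"])
E
```

```text
222.0 [[-0.06, 0.07, 0, 0, 0, -0.033], [-0.11, 0.15, 0, 0, 0, -0.067], [-0.15, 0.23, 0, 0, 0, -0.1], [-0.18, 0.31, 0, 0, 0, -0.133], [-0.21, 0.4, 0, 0, 0, -0.167], [-0.22, 0.49, 0, 0, 0, -0.2], [-0.22, 0.58, 0, 0, 0, -0.233], [-0.22, 0.68, 0, 0, 0, -0.267], [-0.21, 0.77, 0, 0, 0, -0.3]]
168.0 [[0.02, 0.09, 0, 0, 0, -0.033], [0.06, 0.17, 0, 0, 0, -0.067], [0.1, 0.25, 0, 0, 0, -0.1], [0.15, 0.33, 0, 0, 0, -0.133], [0.21, 0.4, 0, 0, 0, -0.167], [0.27, 0.47, 0, 0, 0, -0.2], [0.34, 0.52, 0, 0, 0, -0.233], [0.42, 0.57, 0, 0, 0, -0.267], [0.5, 0.62, 0, 0, 0, -0.3]]
114.0 [[0.09, 0.03, 0, 0, 0, -0.033], [0.17, 0.06, 0, 0, 0, -0.067], [0.26, 0.07, 0, 0, 0, -0.1], [0.35, 0.08, 0, 0, 0, -0.133], [0.45, 0.07, 0, 0, 0, -0.167], [0.54, 0.06, 0, 0, 0, -0.2], [0.62, 0.03, 0, 0, 0, -0.233], [0.71, 0.0, 0, 0, 0, -0.267], [0.79, -0.04, 0, 0, 0, -0.3]]
[0.46385667 0.07756371 0.11965322] [[-0.944, -0.331, 0.001], [-0.331, 0.944, -0.0], [-0.001, -0.001, -1.0]] [  9.5  14.2 -26.8  49.   -0.   -9.8] [ 2.1566756  -1.33565789  1.85067843]
```

>>> send_rows(
  targets=[
    [[-0.06,0.07,0,0,0,-0.033],[-0.11,0.15,0,0,0,-0.067],[-0.15,0.23,0,0,0,-0.1],[-0.18,0.31,0,0,0,-0.133]],
  ],
)

```text
clock: 9.55
tcp_pos: [0.4491, 0.1019, 0.1195]
tcp_rot: [[-0.996, 0.085, 0.0], [0.085, 0.996, -0.002], [-0.0, -0.002, -1.0]]
force: [-0.7, -4.9, 4.2]
width: -0.0001
gripper_force: 1.7
```

```bash
python3 - <<'E'
from h import *
f,K,T=cam("scene")
g=[(cv2.cvtColor(f,cv2.COLOR_RGB2GRAY).astype(np.float32),K,T)]
o=ctrl.get_obs(); print(handle(g,(.515,.125)),o["tcp_pos"],o["force"])
cv2.imwrite("pics/p3.png",cv2.resize(f[170:290,240:380],None,fx=4,fy=4,interpolation=cv2.INTER_CUBIC)[:,:,::-1])
E
python3 arc.py 198 6 10 3
```

```text
[(np.float32(53.6), 163, np.float64(216.1)), (np.float32(53.6), 163, np.float64(216.1))] [0.44883895 0.10292884 0.11943756] [ 0.80883294 -1.70858254  1.29501028]
198.0 [[-0.02, 0.09, 0, 0, 0, -0.033], [-0.04, 0.18, 0, 0, 0, -0.067], [-0.04, 0.27, 0, 0, 0, -0.1], [-0.04, 0.36, 0, 0, 0, -0.133], [-0.02, 0.45, 0, 0, 0, -0.167], [0.0, 0.54, 0, 0, 0, -0.2], [0.03, 0.62, 0, 0, 0, -0.233], [0.07, 0.71, 0, 0, 0, -0.267], [0.12, 0.78, 0, 0, 0, -0.3], [0.18, 0.85, 0, 0, 0, -0.333]]
138.0 [[0.06, 0.06, 0, 0, 0, -0.033], [0.14, 0.12, 0, 0, 0, -0.067], [0.21, 0.17, 0, 0, 0, -0.1], [0.29, 0.21, 0, 0, 0, -0.133], [0.38, 0.25, 0, 0, 0, -0.167], [0.47, 0.27, 0, 0, 0, -0.2], [0.56, 0.28, 0, 0, 0, -0.233], [0.65, 0.29, 0, 0, 0, -0.267], [0.74, 0.28, 0, 0, 0, -0.3], [0.83, 0.27, 0, 0, 0, -0.333]]
78.0 [[0.09, -0.02, 0, 0, 0, -0.033], [0.17, -0.06, 0, 0, 0, -0.067], [0.25, -0.1, 0, 0, 0, -0.1], [0.33, -0.15, 0, 0, 0, -0.133], [0.4, -0.21, 0, 0, 0, -0.167], [0.47, -0.27, 0, 0, 0, -0.2], [0.52, -0.34, 0, 0, 0, -0.233], [0.57, -0.42, 0, 0, 0, -0.267], [0.62, -0.5, 0, 0, 0, -0.3], [0.65, -0.58, 0, 0, 0, -0.333]]
```

View pics/p3.png

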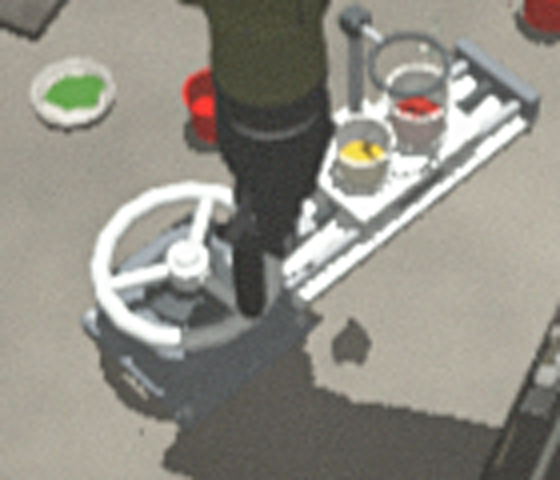

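The push works: the handle is at about 163° with the finger at 198°, a 35° lag, at about 5 N and with centred contact. Continuing.

>>> send_rows(
  targets=[
    [[-0.02,0.09,0,0,0,-0.033],[-0.04,0.18,0,0,0,-0.067],[-0.04,0.27,0,0,0,-0.1],[-0.04,0.36,0,0,0,-0.133],[-0.02,0.45,0,0,0,-0.167],[0.0,0.54,0,0,0,-0.2],[0.03,0.62,0,0,0,-0.233],[0.07,0.71,0,0,0,-0.267],[0.12,0.78,0,0,0,-0.3],[0.18,0.85,0,0,0,-0.333]],
  ],
)

```text
clock: 10.6
tcp_pos: [0.4613, 0.1701, 0.1187]
tcp_rot: [[-0.428, 0.904, -0.005], [0.904, 0.428, -0.001], [0.001, -0.005, -1.0]]
force: [-4.0, -1.9, 2.4]
width: -0.0001
gripper_force: 2.0
```

```bash
python3 - <<'E'
from h import *
f,K,T=cam("scene")
g=[(cv2.cvtColor(f,cv2.COLOR_RGB2GRAY).astype(np.float32),K,T)]
o=ctrl.get_obs(); print(handle(g,(.515,.125)),o["tcp_pos"],o["force"],np.round(o["q"],1))
E
```

```text
[(np.float32(49.7), 104, np.float64(149.4)), (np.float32(49.7), 104, np.float64(149.4))] [0.46281407 0.17100595 0.11880276] [-1.19505306 -0.88486099 -0.55325973] [ 20.2  16.4 -23.7  50.    0.1  85. ]
```

>>> send_rows(
  targets=[
    [[0.06,0.06,0,0,0,-0.033],[0.14,0.12,0,0,0,-0.067],[0.21,0.17,0,0,0,-0.1],[0.29,0.21,0,0,0,-0.133],[0.38,0.25,0,0,0,-0.167],[0.47,0.27,0,0,0,-0.2],[0.56,0.28,0,0,0,-0.233],[0.65,0.29,0,0,0,-0.267],[0.74,0.28,0,0,0,-0.3],[0.83,0.27,0,0,0,-0.333]],
  ],
)

```text
clock: 11.65
tcp_pos: [0.5285, 0.1928, 0.1187]
tcp_rot: [[0.565, 0.825, -0.004], [0.825, -0.565, 0.002], [-0.0, -0.004, -1.0]]
force: [-3.5, 2.5, 2.2]
width: 0.0005
gripper_force: 1.9
```

>>> send_rows(
  targets=[
    [[0.09,-0.02,0,0,0,-0.033],[0.17,-0.06,0,0,0,-0.067],[0.25,-0.1,0,0,0,-0.1],[0.25,-0.1,0,0,0,-0.1]],
  ],
)

```text
clock: 12.05
tcp_pos: [0.5499, 0.1843, 0.1188]
tcp_rot: [[0.791, 0.612, -0.001], [0.612, -0.791, 0.001], [-0.0, -0.002, -1.0]]
force: [-1.4, 1.1, -0.6]
width: 0.0
gripper_force: 0.6
```

```bash
python3 - <<'E'
from h import *
vs=views()
o=ctrl.get_obs(); print(handle(vs,(.515,.125)),o["tcp_pos"],np.round(o["tcp_rot"],3)[:,1],o["force"],np.round(o["q"],1))
E
```

```text
[(np.float32(41.7), 26, np.float64(30.4)), (np.float32(24.3), 27, np.float64(37.6)), (np.float32(52.4), 5, np.float64(4.2))] [0.54964741 0.18410239 0.11887382] [ 0.613 -0.79  -0.001] [-0.00338362  0.4933196  -1.08777027] [ 18.5  24.1 -11.6  54.4   0.  160.7]
```

>>> send_rows(
  targets=[
    [[-0.07,0.1,0,0,0,0],[-0.15,0.2,0,0,0,0],[-0.15,0.2,0,0,0,0.042],[-0.15,0.2,0,0,0,0.083],[-0.15,0.2,0,0,0,0.125],[-0.15,0.2,0,0,0,0.167],[-0.15,0.2,0,0,0,0.208],[-0.15,0.2,0,0,0,0.25],[-0.15,0.2,0,0,0,0.292],[-0.15,0.2,0,0,0,0.333]],
  ],
)

```text
clock: 13.15
tcp_pos: [0.5373, 0.2007, 0.1195]
tcp_rot: [[-0.139, 0.99, 0.0], [0.99, 0.139, 0.0], [0.0, 0.0, -1.0]]
force: [0.0, 0.2, 0.8]
width: 0.0002
gripper_force: 0.0
```

>>> send_rows(
  targets=[
    [[0,0,0,0,0,0.042],[0,0,0,0,0,0.083],[0,0,0,0,0,0.125],[0,0,0,0,0,0.167],[0,0,0,0,0,0.208],[0,0,0,0,0,0.25],[0,0,0,0,0,0.292],[0,0,0,0,0,0.333]],
  ],
)

```text
clock: 13.95
tcp_pos: [0.5373, 0.2007, 0.1194]
tcp_rot: [[-0.927, 0.376, -0.0], [0.376, 0.927, 0.0], [0.0, -0.0, -1.0]]
force: [0.5, -0.6, 0.1]
width: -0.0002
gripper_force: 0.0
```

>>> send_rows(
  targets=[
    [[0,0,0,0,0,0.042],[0,0,0,0,0,0.083],[0,0,0,0,0,0.125],[0,0,0,0,0,0.167],[0,0,0,0,0,0.208],[0,0,0,0,0,0.25],[0,0,0,0,0,0.292],[0,0,0,0,0,0.333],[0.07,-0.1,0,0,0,0.334],[0.15,-0.2,0,0,0,0.334]],
  ],
)

```text
clock: 14.95
tcp_pos: [0.5499, 0.1839, 0.1194]
tcp_rot: [[-0.792, -0.61, 0.0], [-0.61, 0.792, -0.0], [0.0, -0.0, -1.0]]
force: [-0.8, 0.4, -0.4]
width: 0.0002
gripper_force: 1.1
```

```bash
python3 arc.py 60 6 10 2; python3 - <<'E'
from h import *
o=ctrl.get_obs(); print(o["tcp_pos"],np.round(o["tcp_rot"],3)[:,1],o["force"],np.round(o["q"],1))
E
```

```text
60.0 [[0.08, -0.05, 0, 0, 0, -0.033], [0.15, -0.11, 0, 0, 0, -0.067], [0.21, -0.17, 0, 0, 0, -0.1], [0.27, -0.24, 0, 0, 0, -0.133], [0.32, -0.32, 0, 0, 0, -0.167], [0.36, -0.4, 0, 0, 0, -0.2], [0.39, -0.49, 0, 0, 0, -0.233], [0.42, -0.57, 0, 0, 0, -0.267], [0.43, -0.66, 0, 0, 0, -0.3], [0.44, -0.76, 0, 0, 0, -0.333]]
0.0 [[-0.0, -0.09, 0, 0, 0, -0.033], [-0.02, -0.18, 0, 0, 0, -0.067], [-0.04, -0.27, 0, 0, 0, -0.1], [-0.08, -0.35, 0, 0, 0, -0.133], [-0.12, -0.44, 0, 0, 0, -0.167], [-0.17, -0.51, 0, 0, 0, -0.2], [-0.22, -0.58, 0, 0, 0, -0.233], [-0.29, -0.65, 0, 0, 0, -0.267], [-0.36, -0.71, 0, 0, 0, -0.3], [-0.44, -0.76, 0, 0, 0, -0.333]]
[0.54994229 0.18394206 0.11944835] [-0.61   0.792 -0.   ] [-0.84106943  0.36577486 -0.36554624] [ 18.5  24.  -11.6  54.4  -0.  -19.1]
```

>>> send_rows(
  targets=[
    [[0.08,-0.05,0,0,0,-0.033],[0.15,-0.11,0,0,0,-0.067],[0.21,-0.17,0,0,0,-0.1],[0.27,-0.24,0,0,0,-0.133],[0.32,-0.32,0,0,0,-0.167],[0.36,-0.4,0,0,0,-0.2],[0.39,-0.49,0,0,0,-0.233],[0.42,-0.57,0,0,0,-0.267],[0.43,-0.66,0,0,0,-0.3],[0.44,-0.76,0,0,0,-0.333]],
  ],
)

```text
clock: 15.95
tcp_pos: [0.5857, 0.1242, 0.1195]
tcp_rot: [[-0.923, 0.385, 0.0], [0.385, 0.923, 0.004], [0.001, 0.004, -1.0]]
force: [-1.4, 6.3, 1.2]
width: 0.0003
gripper_force: 0.7
```

>>> send_rows(
  targets=[
    [[0,-0.09,0,0,0,-0.033],[-0.02,-0.18,0,0,0,-0.067],[-0.04,-0.27,0,0,0,-0.1],[-0.08,-0.35,0,0,0,-0.133],[-0.12,-0.44,0,0,0,-0.167],[-0.17,-0.51,0,0,0,-0.2],[-0.22,-0.58,0,0,0,-0.233],[-0.29,-0.65,0,0,0,-0.267],[-0.36,-0.71,0,0,0,-0.3],[-0.44,-0.76,0,0,0,-0.333]],
  ],
)

```text
clock: 16.95
tcp_pos: [0.5531, 0.0632, 0.1205]
tcp_rot: [[-0.129, 0.992, 0.006], [0.992, 0.129, 0.003], [0.002, 0.006, -1.0]]
force: [4.6, 5.0, 0.7]
width: 0.0002
gripper_force: 0.0
```

```bash
python3 arc.py -60 4 6 1; python3 - <<'E'
from h import *
vs=views()
o=ctrl.get_obs(); print(handle(vs,(.515,.125)),o["tcp_pos"],np.round(o["tcp_rot"],3)[:,1],o["force"],np.round(o["q"],1))
g,K,T=vs[1]; f=ctrl.get_image("scene")["frame"]
cv2.imwrite("pics/p4.png",cv2.resize(f[150:290,240:380],None,fx=4,fy=4,interpolation=cv2.INTER_CUBIC)[:,:,::-1])
E
```

```text
-60.0 [[-0.05, -0.03, 0, 0, 0, -0.022], [-0.11, -0.05, 0, 0, 0, -0.044], [-0.17, -0.07, 0, 0, 0, -0.067], [-0.23, -0.09, 0, 0, 0, -0.089], [-0.28, -0.1, 0, 0, 0, -0.111], [-0.35, -0.11, 0, 0, 0, -0.133]]
[(np.float32(71.4), 264, np.float64(263.0)), (np.float32(79.0), 43, np.float64(73.5)), (np.float32(48.2), 265, np.float64(264.1))] [0.55178444 0.0624045  0.12039701] [0.991 0.132 0.004] [2.65007314 2.55539255 2.00901697] [  6.4  21.6 -15.4  52.8   0.1  88.8]
```

View pics/p4.png

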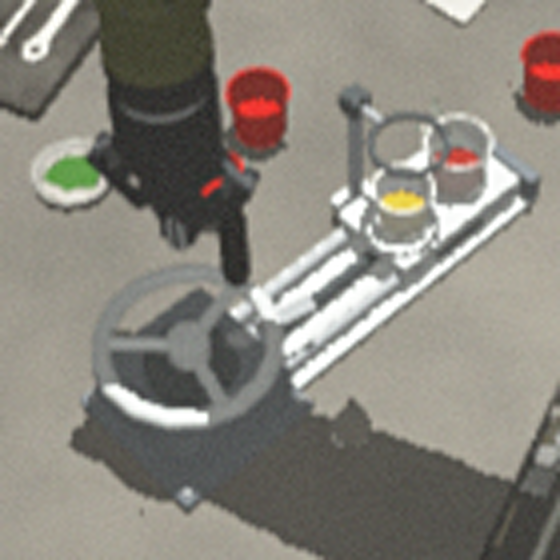

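The handle is now at about 264.5°, with roughly 31° to go, and the cups are being fed along. I'll push 24° and measure again against the starting picture.

>>> send_rows(
  targets=[
    [[-0.05,-0.03,0,0,0,-0.022],[-0.11,-0.05,0,0,0,-0.044],[-0.17,-0.07,0,0,0,-0.067],[-0.23,-0.09,0,0,0,-0.089],[-0.28,-0.1,0,0,0,-0.111],[-0.35,-0.11,0,0,0,-0.133],[-0.35,-0.11,0,0,0,-0.133]],
  ],
)

```text
clock: 17.8
tcp_pos: [0.5239, 0.0535, 0.1203]
tcp_rot: [[0.278, 0.96, 0.004], [0.96, -0.278, 0.0], [0.001, 0.004, -1.0]]
force: [3.7, 2.2, 3.5]
width: 0.0004
gripper_force: 0.0
```

```bash
cat > chk.py <<'E'
from h import *
f,K,T=cam("scene"); f0=cv2.imread("pics/scene0.png")[:,:,::-1]; o=ctrl.get_obs()
def ax(f):  # handle azimuth by fine darkness profile: centroid of dark along rows 203..222
    g=cv2.cvtColor(f,cv2.COLOR_RGB2GRAY).astype(np.float32); v=(g,K,T)
    z=np.linspace(.115,.172,20); s=[]
    for a in np.arange(215,275,.5):
        ar=np.radians(a); q=np.array([.515,.125])+.065*np.array([np.cos(ar),np.sin(ar)]); s.append(samp(v,np.c_[np.tile(q,(20,1)),z]).mean())
    s=np.array(s); w=np.clip(s.min()+35-s,0,None); aa=np.arange(215,275,.5); m=abs(aa-aa[s.argmin()])<12; return aa[s.argmin()],round((w*aa*m).sum()/(w*m).sum(),2)
print(ax(f0.copy()),ax(f),o["tcp_pos"],o["force"],o["clock"])
cv2.imwrite("pics/cmp.png",np.hstack([cv2.resize(i[180:245,265:345],None,fx=5,fy=5,interpolation=cv2.INTER_CUBIC) for i in(f0,f)])[:,:,::-1])
E
python3 chk.py; python3 arc.py -84 3 4 1
```

```text
(np.float64(224.0), np.float64(226.28)) (np.float64(231.5), np.float64(232.87)) [0.52395971 0.05351393 0.12017875] [4.70170792 1.49221212 4.16117552] 17.85
-84.0 [[-0.05, -0.0, 0, 0, 0, -0.017], [-0.09, -0.0, 0, 0, 0, -0.033], [-0.14, -0.0, 0, 0, 0, -0.05], [-0.18, 0.0, 0, 0, 0, -0.067]]
```

View pics/cmp.png

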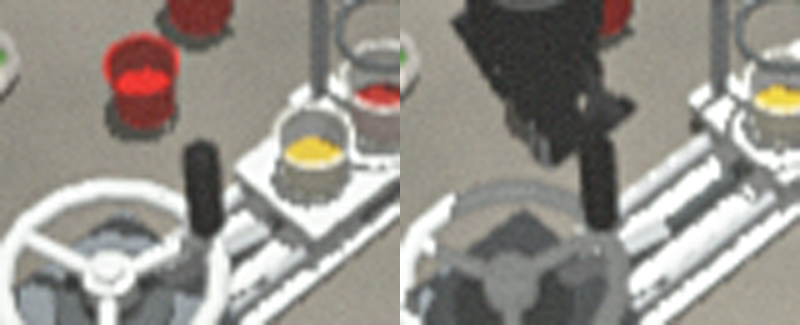

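The handle is about 1.5 px short of its starting spot, which is 5 to 7° remaining. I'll push 4.5° more, back off, and measure with a clear view.

>>> send_rows(
  targets=[
    [[-0.03,0,0,0,0,-0.012],[-0.07,0,0,0,0,-0.025],[-0.07,0,0,0,0,-0.025]],
  ],
)

```text
clock: 18.15
tcp_pos: [0.5182, 0.0536, 0.1201]
tcp_rot: [[0.352, 0.936, 0.003], [0.936, -0.352, 0.0], [0.001, 0.003, -1.0]]
force: [3.9, 2.7, 4.9]
width: 0.0001
gripper_force: 0.0
```

>>> send_rows(
  targets=[
    [[0.1,0,0,0,0,0],[0.2,0,0,0,0,0],[0.4,0,0,0,0,0],[0.6,0,0,0,0,0],[0.6,0,0,0,0,0]],
  ],
)

```text
clock: 18.65
tcp_pos: [0.5658, 0.0533, 0.1183]
tcp_rot: [[0.353, 0.936, -0.001], [0.936, -0.353, -0.001], [-0.001, -0.001, -1.0]]
force: [-0.6, 0.4, -0.1]
width: -0.0001
gripper_force: 0.0
```

```bash
cat > chk2.py <<'E'
from h import *
vs0=[(cv2.cvtColor(cv2.imread(f"pics/{n}0.png"),cv2.COLOR_BGR2GRAY),)+cam(n)[1:] for n in("top","scene")]
vs=views(); o=ctrl.get_obs(); print(o["tcp_pos"],o["force"],o["clock"])
P=[[.515+.065*np.cos(np.radians(a)),.125+.065*np.sin(np.radians(a)),.136] for a in(233.5,234.5)]
for i in (0,1):
    u=proj(vs[i][1],vs[i][2],P); t=u[0].round().astype(int); hw,hh=(5,5) if i==0 else (5,9)
    tm=vs0[i][0][t[1]-hh:t[1]+hh+1,t[0]-hw:t[0]+hw+1]; k=8
    S=vs[i][0].astype(np.uint8)[t[1]-hh-8:t[1]+hh+9,t[0]-hw-8:t[0]+hw+9]
    up=lambda m:cv2.resize(m,None,fx=k,fy=k,interpolation=cv2.INTER_CUBIC)
    r=cv2.matchTemplate(up(S),up(tm),cv2.TM_CCOEFF_NORMED); _,m,_,l=cv2.minMaxLoc(r)
    d=np.array(l)/k-8; print("shift px",d,round(m,3),"px/deg",(u[1]-u[0]).round(2),"est deg",round(float(d@(u[1]-u[0])/((u[1]-u[0])**2).sum()),1))
f=ctrl.get_image("scene")["frame"]
cv2.imwrite("pics/cmp2.png",np.hstack([cv2.resize(i[170:250,255:345],None,fx=4,fy=4,interpolation=cv2.INTER_CUBIC) for i in(cv2.imread("pics/scene0.png")[:,:,::-1],f)])[:,:,::-1])
E
python3 chk2.py
```

```text
[0.56295607 0.05336307 0.11859113] [-0.38643677  0.02644704 -0.30407272] 18.85
shift px [-0.375  1.   ] 0.22 px/deg [ 0.2  -0.25] est deg -3.2
shift px [0. 0.] 0.992 px/deg [-0.18 -0.28] est deg 0.0
```

The scene view matches the starting handle position to within about 0.1 px, roughly 0.4°. I'll lift and swing aside to confirm from above.

>>> send_rows(
  targets=[
    [[0,0,0.25,0,0,0],[0,0,0.5,0,0,0],[0,0,0.75,0,0,0],[0,0,1,0,0,0]],
  ],
)

```text
clock: 19.3
tcp_pos: [0.5634, 0.0535, 0.2]
tcp_rot: [[0.353, 0.936, -0.001], [0.936, -0.353, -0.0], [-0.0, -0.001, -1.0]]
force: [-0.3, 0.2, 0.3]
width: 0.0003
gripper_force: 0.0
```

>>> send_rows(
  targets=[
    [[0,-0.2,0.3,0,0,0],[-0.2,-0.5,0.6,0,0,0],[-0.5,-0.7,0.6,0,0,0],[-0.8,-1,0.6,0,0,0]],
  ],
)

```text
clock: 19.7
tcp_pos: [0.4997, -0.0266, 0.2482]
tcp_rot: [[0.352, 0.936, 0.002], [0.936, -0.352, 0.0], [0.001, 0.001, -1.0]]
force: [-0.9, -0.8, 0.4]
width: -0.0001
gripper_force: 0.0
```

>>> send_rows(
  targets=[
    [[-0.2,-0.33,0,0,0,0],[-0.4,-0.66,0,0,0,0],[-0.6,-1,0,0,0,0]],
  ],
)

```text
clock: 20.0
tcp_pos: [0.4507, -0.107, 0.2474]
tcp_rot: [[0.352, 0.936, -0.0], [0.936, -0.352, -0.0], [-0.0, -0.0, -1.0]]
force: [0.4, -0.7, -0.6]
width: -0.0
gripper_force: 0.0
```

>>> send_rows(
  targets=[
    [[-0.2,-0.33,0,0,0,0],[-0.4,-0.66,0,0,0,0],[-0.6,-1,0,0,0,0]],
  ],
)

```text
clock: 20.3
tcp_pos: [0.4028, -0.1869, 0.2473]
tcp_rot: [[0.353, 0.936, -0.0], [0.936, -0.353, 0.0], [-0.0, -0.0, -1.0]]
force: [0.1, -0.3, 0.4]
width: 0.0002
gripper_force: 0.0
```

>>> send_rows(
  targets=[
    [[-0.2,-0.33,0,0,0,0],[-0.4,-0.66,0,0,0,0],[-0.6,-1,0,0,0,0],[-0.6,-1,0,0,0,0]],
  ],
)

```text
clock: 20.7
tcp_pos: [0.3543, -0.2683, 0.2473]
tcp_rot: [[0.357, 0.934, -0.001], [0.934, -0.357, -0.001], [-0.001, -0.001, -1.0]]
force: [0.6, 0.7, 0.6]
width: 0.0001
gripper_force: 0.0
```

```bash
python3 chk2.py; python3 - <<'E'
from h import *
a=cv2.imread("pics/top0.png"); b=cam("top")[0][:,:,::-1]; c=cv2.imread("pics/scene0.png"); d=cam("scene")[0][:,:,::-1]
r=lambda m,x,y,w,h:cv2.resize(np.ascontiguousarray(m[y:y+h,x:x+w]),(390,290),interpolation=cv2.INTER_CUBIC)
cv2.imwrite("pics/fin.png",np.vstack([np.hstack([r(m,240,160,130,97) for m in(a,b)]),np.hstack([r(m,250,150,130,97) for m in(c,d)])]))
E
```

```text
[ 0.35641728 -0.26559822  0.2472757 ] [ 0.65914865 -0.42664623  0.25413171] 20.9
shift px [0. 0.] 0.998 px/deg [ 0.2  -0.25] est deg 0.0
shift px [0. 0.] 0.996 px/deg [-0.18 -0.28] est deg 0.0
```

View pics/fin.png

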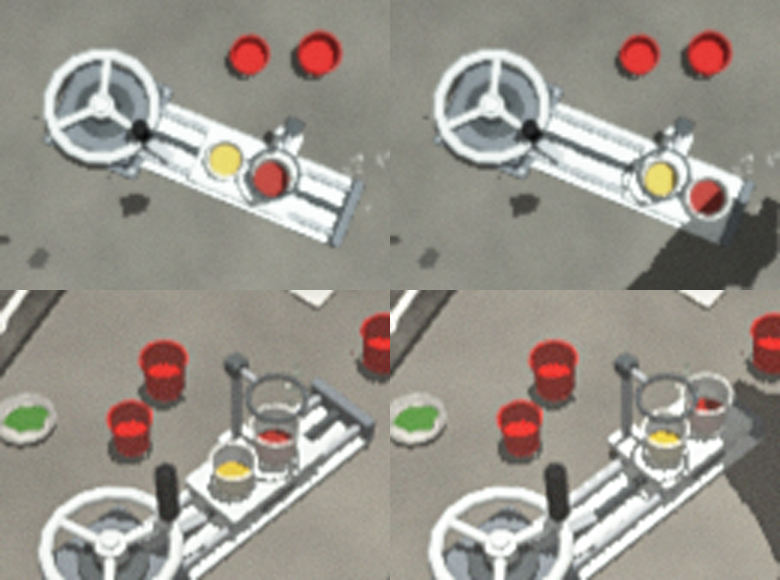

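The before and after crops match, with 0.0 px handle shift in both views (top handle at (530,130) against (140,130)). The yellow small cup is now under the ring at (660,178), and both cups are standing in their seats. Handing in.

```bash
python3 -c "
from bench import ctrl
print(ctrl.sign_off())"
```

```text
the job is handed in; nothing more can be done
None
```

I pushed the hand wheel through one full clockwise turn, and the job is handed in: the handle is back over the index tongue with no measurable shift in either camera view, the small cup is under the viewing ring, and both cups stand in their seats. On the first stretch the fingers jammed against the handle at about 29 N, so I backed them off and repositioned; the handle did not turn back.

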